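Shut the rinse cabinet's sash, then hold its sprung lid just below the balance point

ROBOT

A 6-joint arm with a two-finger parallel gripper is mounted at the origin on a cart in front of the work surface, level with it; the furniture and walls round the work are solid. World frame = base frame: x ahead of the robot, y to its left, z up, the work surface at z = 0. Lengths are in mm, angles in rad, forces in N, time in s.
With the tool pointing down it reaches from about 350 to 775 mm from the base axis. Payload 7.3 kg.
Tool frame: the origin (TCP) lies at the very end of the fingers, on their centre line; the grasp point (between the pads) lies 19 mm behind it; z points along the fingers, y is the line along which they close (so a half turn about z gives the same grasp; the last joint's range is limited). The gripper opens to 92 mm and grips with 3 to 60 N. Pads are 19 mm wide; open, the fingers measure 130 mm over their backs; the gripper's body (75 mm by 190 mm) begins 47 mm behind the grasp point.
Start: joints at [-1.354, 0.342, 1.524, -0, 1.275, -0.146], TCP at [186.342, -490.838, 226.741] pointing down, gripper open.
Joint ranges: [-2.53, 2.53], [-0.77, 2.02], [0.04, 2.7], [-1, 4.14], [0.28, 2.66], [-3.11, 3.11]. Speed limits (rad/s): [2.57, 2.57, 3.14, 3.14, 3.14, 3.14].

INTERFACE

Orientations are given as [roll, pitch, yaw] about the fixed x, y, z axes, in that order (R = Rz(yaw) Ry(pitch) Rx(roll)).
In Python, from plant import bot gives the robot as it stands.
- The arm moves only by the tool jog_arm, never from a script. Its argument "targets" is a list of rows, each an object with "xyz": the shift along the tool's x, y, z as a fraction of full scale, a list of three; "spin": the turn about the tool's z as a fraction of full scale. In form: [{"xyz": [x, y, z], "spin": spin}, ...]. A call has exactly 10 rows; each row shifts and turns the commanded pose from where the row before left it, along the tool's axes as they then stand; what a row does not reach is not made up. Full scale, the value 1, is 80 mm for a shift and 0.1 rad for a turn. A row lasts 1/8 s, in which the tool goes at most 62.5 mm and 10.7 degrees, less where a joint would pass 70% of its speed; a pose out of reach is approached as far as the arm can. A call with a number of a shift or a turn outside -1 to 1 is refused whole. A call with a gripper value outside its range is refused whole. "gripper" is the opening in per cent of the stroke, from 0 (shut) to 100 (fully open), set as the call begins (left out, the last holds). The fingers move at their own pace and stop on an object; the grip force is fixed at half the most. Time passes only in rows, so rows that do not move let the fingers close, or fill a call up. It gives the time, the measured TCP pose, the force, the opening and the grip force at its end, in the units of the state.
- bot.get_obs(): the state, without advancing time (a new reading comes with each control period).
- bot.capture(name): name is "scene" or "side" or "wrist"; returns the picture (400x640x3 uint8, blue, green, red); there is no depth.
- bot.get_calibration(name): a dict with "vfov" (degrees; the focal length in pixels is half the picture's height over the tangent of half this angle, whatever the lens; pixels are square), "cx", "cy" (the principal point, pixels), "eye" and "rotation" of the camera in the world. Camera axes: x right, y down, z forward; pixel columns grow to the right and rows downward; lengths in mm; the calibration is good to about 2 mm. A picture is of the moment at which its call begins: read the wrist's pose just before it. get_calibration takes no time and is no camera call; for the wrist camera it gives the pose at the moment of the call.
- bot.close_job(): hands the job in; it is judged then, once.
The state is a dict: "time": time; "joint_positions": joint angles; "dq": joint speeds; "tau": joint torques, N m; "tool_pos": TCP position; "tcp_rot": TCP orientation; "contact_force": force on the tool from outside, world axes, zero at the start; "moment": the same for the moment, N m; "grip_width": finger opening in mm; "finger_force": force on a finger pad.
Only numpy, scipy, OpenCV 4.12 (cv2) and the standard library are available. Lean on these libraries where they do the work, as an engineer would, in place of code of your own. Each camera call takes 0.05 s, during which the arm holds its last target. There are 200 camera calls.

TASK

First slide the front sash of the small blue rinse cabinet all the way down, so that the washed gear inside cannot slip out. Then raise the sprung steel lid by its bar handle past its balance point, where the springs take over, without letting it fly up to its end stop, ease it back down to about five degrees below the balance point and keep holding it still there by the handle, so that the stay can be fitted: you finish while holding it, sash still shut. Leave the tape roll, the glass jar and the bearing race where they are.

Things in the scene. Friction and masses are not known exactly. Their poses are not given: they have to be found in the camera images.
- cabinet: fixed blue steel cabinet, 170 deep (x) x 260 wide (y) x 100 mm high; origin at the centre of its underside on the bench; x from its front to its back, y to its left, z up. Sash window in the left half of its front; flat lid on top (upper face 108 mm above the bench). An arched rod on its right side has a bead where a stud on the lid's side stands at the balance point
- sash (a joint): height of the sash above shut, m: 0 fully down, 0.065 at the top; friction (about 5 N) keeps it where it is left, so about 3 N moves it down and 8 N up
- sash_grip (a point): middle of the sash's horizontal grip bar: round, 12 mm thick, 72 mm long along the cabinet's y, on two upright legs over the sash's top edge; 41 mm of open space under it. 145 mm above the bench when the sash is shut; always 92 mm in front of and 65 mm left of the cabinet's centre
- lid (a joint): opening angle of the lid, rad: 0 shut, grows as its front rises, end stop 1.0. Hinge axis along the cabinet's y, 85 mm behind its centre, 100 mm above the bench. Springs carry most of its 0.9 kg; balance point 0.65 (37 degrees): let go below it falls shut, above it swings to the stop. At the handle at most 1 N lifts it or holds it back past balance; 0.2 N up holds it at 0.56
- lid_handle (a point): middle of the lid's bar handle, before the right half of the lid: round bar, 12 mm thick, 90 mm long along the cabinet's y, 45 mm ahead of the lid's front edge and 24 mm above its top, on two arms. Lid shut: 132 mm above the bench, 133 mm in front of and 68 mm right of the cabinet's centre, 218 mm in front of and 32 mm above the hinge axis. The bar can turn between the fingers
- tape_roll: black roll of tape, 64 mm across, 19 mm high, lying on the bench left of the cabinet; origin at its underside; leave alone
- glass_jar: glass jar with a grey lid, 62 mm across, 86 mm high, standing right of the cabinet; origin at its underside; leave alone
- bearing_race: steel bearing race, 72 mm across, 18 mm high, lying on the bench farther left; origin at its underside; leave alone

How it is judged (in metres and radians):
On the way, in this order (a step that is already met when the one before it is completed fails the run):
1. the sash is fully down (within 5 mm) (value of joint sash below 0.005 m), for 0.2 s.
2. the lid, held by its handle, is past its balance point (over 0.69 rad) (value of joint lid above 0.69 rad and contact force between the fingers and lid above 0.1 N and distance between the grasp point and lid_handle below 0.07 m), for 0.1 s.
At the end, for the whole second after the job is handed in: the fingers hold the lid by its handle (grasp within 70 mm of the middle of the bar), still (under 0.05 rad/s), between 0.47 and 0.635 rad, that is 1 to 10 degrees below the balance point at 0.65; the sash is down within 5 mm (value of joint lid between 0.47 and 0.635 rad and velocity of joint lid between -0.05 and 0.05 rad/s and contact force between the fingers and lid above 0.1 N and value of joint sash below 0.005 m and distance between the grasp point and lid_handle below 0.07 m); the arm keeps its last pose, push and grip.
It fails at once if the lid flew up to its end stop (over 0.97 rad) (value of joint lid above 0.97 rad).
It fails at once if the tape roll, the jar or the bearing race was moved (over 20 mm) or the jar tipped (distance of any of tape_roll, glass_jar, bearing_race from where it was at the start of the episode above 0.02 m or angle between glass_jar's own z axis and vertical above 0.3 rad).
It also fails if it takes over 48 s, if anything falls off the work surface, if the arm or the gripper's body presses on something with over 40 N, if the wrist force passes 120 N, or if a joint passes its speed limit or range.

## Working session

There is one attempt and no reset: what is moved stays moved. The work goes in short steps, Python scripts to look and compute and a tool call to move; the robot and the scene stay as the last step left them, time stands still between calls to the robot, and variables do not carry over. Pictures are saved under pics/ and viewed, at most 10 in all, crops included, and the job is handed in when it is done.

Besides the shell and the picture viewer there is one more tool, called after ">>>" in YAML: its name, and indented under it one key for each argument. jog_arm: Moves the arm, as the interface text tells. Shift numbers are shares of 80 mm and turn numbers shares of 0.1 rad, none past 1 either way. Its arguments: {"type":"object","properties":{"targets":{"type":"array","items":{"type":"object","properties":{"xyz":{"type":"array","items":{"type":"number"}},"spin":{"type":"number"}}}},"gripper":{"type":"number"}},"required":["targets"]}

```bash
mkdir -p pics; python3 - <<'E'
from plant import bot
import cv2,numpy as np
o=bot.get_obs();print(o)
a=bot.capture("scene");b=bot.capture("side")
cv2.imwrite("pics/scene.png",a);cv2.imwrite("pics/side.png",b)
for n in("scene","side","wrist"):print(n,bot.get_calibration(n))
E
```

```text
{'time': 0.0, 'joint_positions': array([-1.35397268e+00,  3.42718943e-01,  1.52500555e+00,  5.11178207e-06,
        1.27537347e+00, -1.46022274e-01]), 'dq': array([-6.71654383e-04,  3.07047664e-04, -1.90311976e-03,  1.33912500e-03,
        1.82646575e-05,  1.90530727e-03]), 'tau': array([ 1.84697296e-04, -4.31239700e+01, -2.44219244e+01,  7.15863146e-02,
        5.58734138e-02, -1.38869527e-04]), 'tool_pos': array([ 186.26721636, -490.42423387,  226.05091721]), 'tcp_rot': array([-3.14010408e+00, -2.23864125e-04,  3.62844263e-01]), 'contact_force': array([ 0.16322996, -0.04083794, -0.12308289]), 'moment': array([0.02142864, 0.02600285, 0.0041008 ]), 'finger_force': 0.0, 'grip_width': 91.82325885323222}
scene {'vfov': 50.67041780085031, 'cx': 314.1959024394503, 'cy': 199.71788759023156, 'eye': array([ 23.77848161, 603.70399498, 830.06962389]), 'rotation': array([-2.32816432, -0.01188878, -2.23036322])}
side {'vfov': 45.32885252871162, 'cx': 320.71570033217, 'cy': 207.86458927502997, 'eye': array([ 453.93611827, 1295.66097053,  925.23923099]), 'rotation': array([-2.16740084e+00, -2.76295382e-04, -3.01049249e+00])}
wrist {'vfov': 58.79026806680977, 'cx': 323.119609379796, 'cy': 204.72631972040105, 'eye': array([ 251.29837389, -465.64143379,  383.68631723]), 'rotation': array([ 2.87593720e+00,  1.18806544e-03, -1.20788801e+00])}
```

View pics/scene.png

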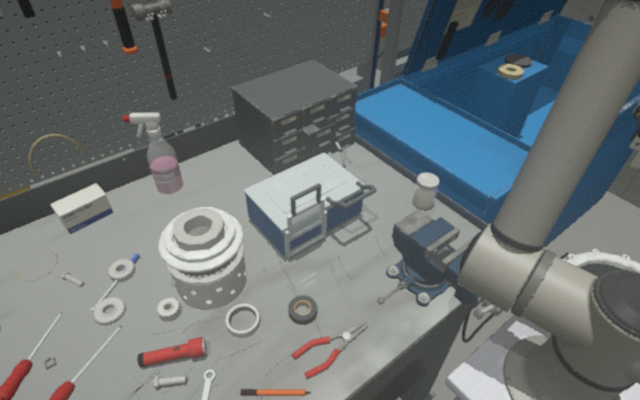

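View pics/side.png

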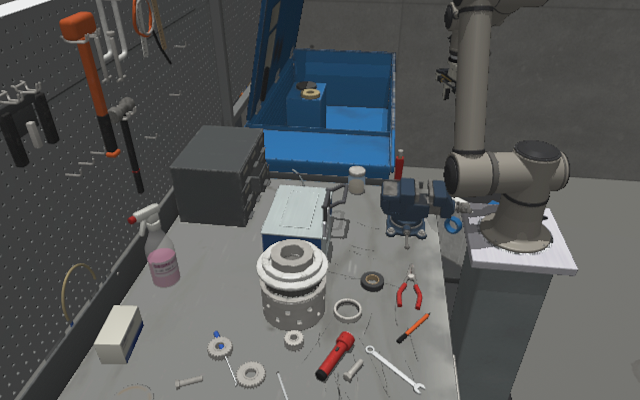

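The scene view shows the cabinet around (305,200), with the raised sash grip near (306,190) and the lid handle near (355,195). In the side view the cabinet is around (297,215). I'll enlarge both.

```bash
python3 - <<'E'
import cv2,numpy as np
a=cv2.imread("pics/scene.png")[145:265,235:385];b=cv2.imread("pics/side.png")[160:260,250:370]
a=cv2.resize(a,(750,600),interpolation=cv2.INTER_CUBIC);b=cv2.resize(b,(720,600),interpolation=cv2.INTER_CUBIC)
cv2.imwrite("pics/c1.png",a);cv2.imwrite("pics/c2.png",b)
E
```

```text
(no output)
```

View pics/c1.png

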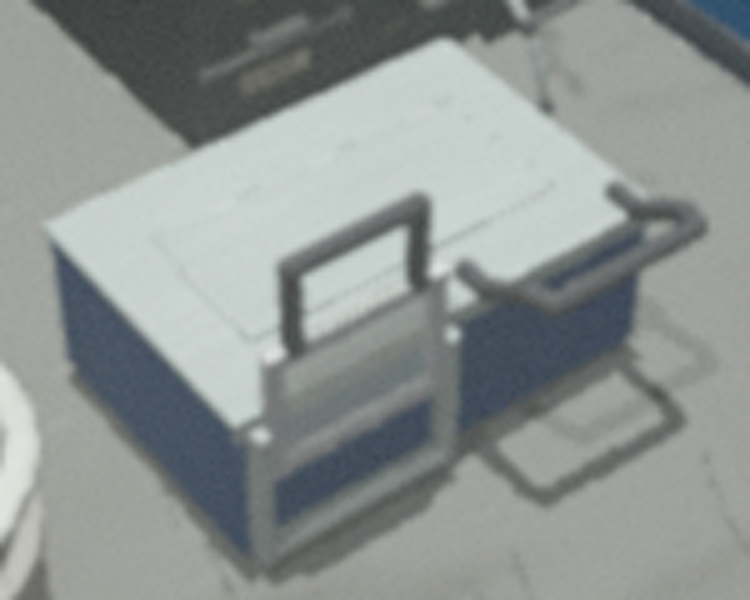

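View pics/c2.png

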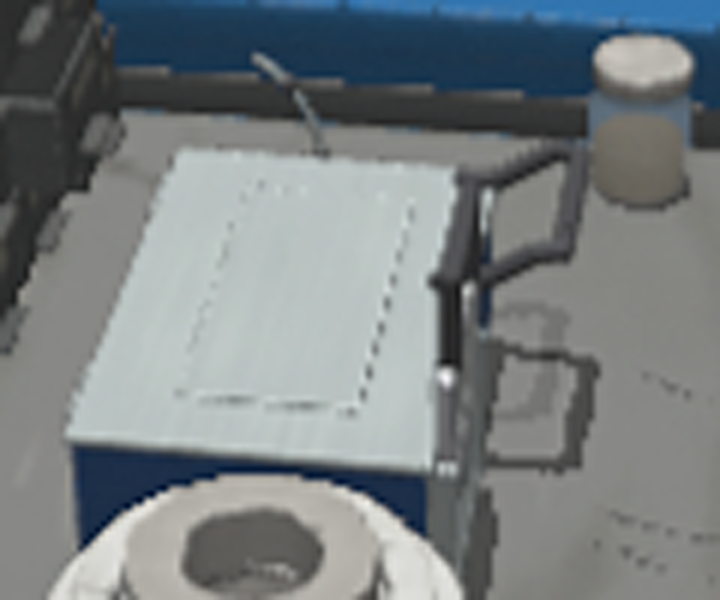

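The crops show the sash partly raised: grip bar ends at c1 (290,268),(422,200) and c2 (447,280),(465,175). The lid handle bar ends are at c1 (548,300),(700,222) and c2 (568,245),(578,150). The lid corners are clear in both views too.

```bash
cat > h.py <<'E'
import numpy as np
from scipy.spatial.transform import Rotation as Ro
def ray(c,u,v):
    f=200/np.tan(np.radians(c["vfov"])/2)
    d=Ro.from_euler("xyz",c["rotation"]).apply([(u-c["cx"])/f,(v-c["cy"])/f,1])
    return np.array(c["eye"]),d/np.linalg.norm(d)
def tri(*rs):
    M=[np.eye(3)-np.outer(d,d) for _,d in rs]
    p=np.linalg.solve(sum(M),sum(m@e for m,(e,_) in zip(M,rs)))
    return p,[round(float(np.linalg.norm(m@(p-e))),1) for m,(e,_) in zip(M,rs)]
def plane(r,z): return r[0]+r[1]*(z-r[0][2])/r[1][2]
E
python3 - <<'E'
from h import *
from plant import bot
S=bot.get_calibration("scene");D=bot.get_calibration("side")
P={"gripL":((290,268),(447,280)),"gripR":((422,200),(465,175)),"hL":((548,300),(568,245)),"hR":((700,222),(578,150)),
"lidBL":((45,228),(70,440)),"lidFL":((240,430),(432,468)),"lidBR":((440,38),(180,152)),"lidFR":((640,225),(457,170))}
for k,(a,b) in P.items():
    r1=ray(S,235+a[0]/5-.4,145+a[1]/5-.4);r2=ray(D,250+b[0]/6-.4,160+b[1]/6-.4)
    p,e=tri(r1,r2);print(k,p.round(),e,plane(r1,108).round(),plane(r2,108).round())
E
```

```text
gripL [586. 218. 192.] [1.0, 1.0] [659. 169. 108.] [602.  93. 108.]
gripR [585. 145. 200.] [4.9, 4.9] [660.  84. 108.] [605.  -9. 108.]
hL [540. 104. 141.] [0.8, 0.8] [564.  81. 108.] [544.  52. 108.]
hR [543.   1. 133.] [1.4, 1.4] [560. -19. 108.] [547. -42. 108.]
lidBL [760. 249. 107.] [0.9, 0.9] [758. 250. 108.] [761. 249. 108.]
lidFL [588. 248. 105.] [2.0, 2.0] [584. 251. 108.] [589. 248. 108.]
lidBR [761.  -9. 110.] [0.3, 0.3] [762. -10. 108.] [762. -12. 108.]
lidFR [604. -20.  91.] [12.8, 12.8] [577.   7. 108.] [610. -13. 108.]
```

>>> jog_arm:
  targets:
    - {"xyz": [0,0,-0.1],"spin": -1}
    - {"xyz": [0,0,-0.1],"spin": -1}
    - {"xyz": [0,0,-0.1],"spin": -1}
    - {"xyz": [0,0,-0.1],"spin": -1}
    - {"xyz": [0,0,-0.1],"spin": -1}
    - {"xyz": [0,0,-0.1],"spin": -1}
    - {"xyz": [0,0,-0.1],"spin": -1}
    - {"xyz": [0,0,-0.1],"spin": -1}
    - {"xyz": [0,0,-0.1],"spin": -1}
    - {"xyz": [0,0,-0.1],"spin": -1}
  gripper: 0

```text
time: 1.35
tool_pos: [186.3, -490.6, 306.5]
tcp_rot: [-3.141, -0.001, 1.366]
contact_force: [1.3, -0.1, -0.6]
grip_width: 0.7
finger_force: 0.0
```

```bash
python3 - <<'E'
from h import *
from plant import bot
S=bot.get_calibration("scene");D=bot.get_calibration("side")
# vise: handle-side top and back top corner; jar lid
for k,a,b in (("viseTop",(425,222),(400,182)),("viseBack",(460,250),(440,185)),("jar",(428,180),(357,170))):
    print(k,tri(ray(S,*a),ray(D,*b)))
E
```

```text
viseTop (array([376.15465353,  13.16342865, 162.87420973]), [1.8, 1.8])
viseBack (array([264.4368461 ,  43.74166368, 186.19248541]), [4.9, 4.9])
jar (array([ 518.74014672, -183.4669232 ,   83.79492486]), [1.4, 1.4])
```

>>> jog_arm:
  targets:
    - {"xyz": [0.2,0.1,0],"spin": -1}
    - {"xyz": [0.5,0.3,0],"spin": -1}
    - {"xyz": [0.6,0.3,0],"spin": 0}
    - {"xyz": [0.6,0.3,0],"spin": 0}
    - {"xyz": [0.6,0.3,0],"spin": 0}
    - {"xyz": [0.6,0.3,0],"spin": 0}
    - {"xyz": [0.6,0.3,0],"spin": 0}
    - {"xyz": [0.6,0.3,0],"spin": 0}
    - {"xyz": [0.6,0.3,0],"spin": 0}
    - {"xyz": [0.6,0.3,0],"spin": 0}

```text
time: 2.6
tool_pos: [421.1, -55.5, 306.6]
tcp_rot: [-3.141, 0.0, 1.563]
contact_force: [1.0, -0.6, 0.6]
grip_width: 0.6
finger_force: 0.0
```

>>> jog_arm:
  targets:
    - {"xyz": [0.4,0.3,0],"spin": 0}
    - {"xyz": [0.5,0.3,0],"spin": 0}
    - {"xyz": [0.5,0.3,0],"spin": 0}
    - {"xyz": [0.5,0.3,0],"spin": 0}
    - {"xyz": [0.5,0.3,0],"spin": 0}
    - {"xyz": [0.3,0.3,0.1],"spin": 0}
    - {"xyz": [0.2,0.2,0.2],"spin": 0}
    - {"xyz": [0.05,0.05,0.2],"spin": 0}
    - {"xyz": [0,0,0.2],"spin": 0}
    - {"xyz": [0,0,0],"spin": 0}

```text
time: 3.85
tool_pos: [585.4, 176.8, 249.0]
tcp_rot: [-3.138, 0.001, 1.562]
contact_force: [-0.4, -0.5, -0.2]
grip_width: 0.3
finger_force: 0.0
```

```bash
python3 - <<'E'
from plant import bot
import cv2
c=bot.get_calibration("wrist");print(c)
a=bot.capture("wrist");cv2.imwrite("pics/w1.png",a);cv2.imwrite("pics/s2.png",bot.capture("scene"));print(bot.get_obs()["tool_pos"])
E
```

```text
{'vfov': 58.79026806680977, 'cx': 323.119609379796, 'cy': 204.72631972040105, 'eye': array([585.573189  , 247.52682657, 406.48524311]), 'rotation': array([ 2.87447146,  0.00351575, -0.00832162])}
[586.43473886 177.00985722 251.15178767]
```

View pics/w1.png

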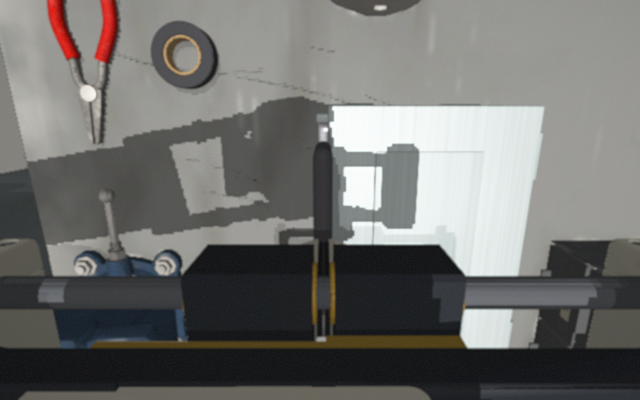

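The wrist view shows the grip bar as a vertical bar at column 323, rows 143–240, directly under the closed fingers. I'll push it down.

>>> jog_arm:
  targets:
    - {"xyz": [0,0,0.2],"spin": 0}
    - {"xyz": [0,0,0.2],"spin": 0}
    - {"xyz": [0,0,0.1],"spin": 0}
    - {"xyz": [0,0,0.1],"spin": 0}
    - {"xyz": [0,0,0.1],"spin": 0}
    - {"xyz": [0,0,0.1],"spin": 0}
    - {"xyz": [0,0,0.1],"spin": 0}
    - {"xyz": [0,0,0.1],"spin": 0}
    - {"xyz": [0,0,0.1],"spin": 0}
    - {"xyz": [0,0,0.05],"spin": 0}

```text
time: 5.2
tool_pos: [586.7, 177.5, 158.1]
tcp_rot: [3.141, 0.0, 1.563]
contact_force: [-0.7, -0.5, 2.5]
grip_width: 0.6
finger_force: 1.3
```

>>> jog_arm:
  targets:
    - {"xyz": [0,0,0.04],"spin": 0}
    - {"xyz": [0,0,0.02],"spin": 0}
    - {"xyz": [0,0,0],"spin": 0}
    - {"xyz": [0,0,0],"spin": 0}
    - {"xyz": [0,0,0],"spin": 0}
    - {"xyz": [0,0,0],"spin": 0}
    - {"xyz": [0,0,0],"spin": 0}
    - {"xyz": [0,0,0],"spin": 0}
    - {"xyz": [0,0,0],"spin": 0}
    - {"xyz": [0,0,0],"spin": 0}

```text
time: 6.45
tool_pos: [586.6, 177.5, 153.9]
tcp_rot: [3.142, 0.0, 1.563]
contact_force: [-0.1, -1.1, -0.1]
grip_width: 0.4
finger_force: 0.0
```

>>> jog_arm:
  targets:
    - {"xyz": [0,0,0.02],"spin": 0}
    - {"xyz": [0,0,0.02],"spin": 0}
    - {"xyz": [0,0,0.02],"spin": 0}
    - {"xyz": [0,0,0],"spin": 0}
    - {"xyz": [0,0,0],"spin": 0}
    - {"xyz": [0,0,0],"spin": 0}
    - {"xyz": [0,0,0],"spin": 0}
    - {"xyz": [0,0,0],"spin": 0}
    - {"xyz": [0,0,0],"spin": 0}
    - {"xyz": [0,0,0],"spin": 0}

```text
time: 7.7
tool_pos: [586.8, 177.5, 151.0]
tcp_rot: [3.14, -0.0, 1.563]
contact_force: [-4.5, -1.2, 12.1]
grip_width: 0.3
finger_force: 6.3
```

Sash is shut: it stopped at 151 mm with 12 N, matching a bar top of 145+6. Next, up and over to the lid handle.

>>> jog_arm:
  targets:
    - {"xyz": [0,0,-0.2],"spin": 0}
    - {"xyz": [0,0,-0.3],"spin": 0}
    - {"xyz": [-0.1,0,-0.2],"spin": 0}
    - {"xyz": [-0.3,-0.1,0],"spin": 0}
    - {"xyz": [-0.4,-0.2,0],"spin": 0}
    - {"xyz": [-0.4,-0.2,0],"spin": 0}
    - {"xyz": [-0.3,-0.1,0],"spin": 0}
    - {"xyz": [-0.1,0,0],"spin": 0}
    - {"xyz": [0,0,0],"spin": 0}
    - {"xyz": [0,0,0],"spin": 0}
  gripper: 50

```text
time: 8.95
tool_pos: [537.9, 50.5, 205.0]
tcp_rot: [3.142, -0.0, 1.563]
contact_force: [0.2, -0.2, 0.0]
grip_width: 46.0
finger_force: 0.0
```

```bash
python3 - <<'E'
from plant import bot
import cv2
from h import *
c=bot.get_calibration("wrist");print(c["eye"],c["rotation"]);o=bot.get_obs();print(o["tool_pos"],o["grip_width"])
a=bot.capture("wrist");cv2.imwrite("pics/w2.png",a);b=bot.capture("scene")
cv2.imwrite("pics/w2s.png",np.hstack([cv2.resize(a[:,200:440],(300,500)),cv2.resize(b[135:275,225:385],(500,500))[:,:]]))
E
```

```text
[537.35337704 121.10870936 362.59324784] [ 2.87563467e+00 -3.58737780e-04 -7.29803518e-03]
[537.89260067  50.5437978  205.00509971] 45.9983164036058
```

View pics/w2s.png

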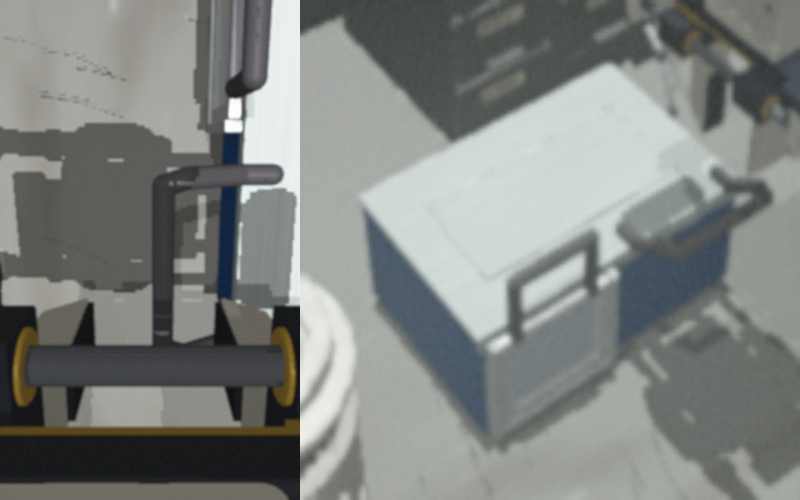

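The left panel (wrist view) shows the handle bar at column ≈330, so 4–5 mm ahead of the finger centre. The right panel (scene view) confirms the sash is shut. Correcting +4 mm and descending.

>>> jog_arm:
  targets:
    - {"xyz": [0,0.05,0],"spin": 0}
    - {"xyz": [0,0,0.2],"spin": 0}
    - {"xyz": [0,0,0.3],"spin": 0}
    - {"xyz": [0,0,0.2],"spin": 0}
    - {"xyz": [0,0,0.2],"spin": 0}
    - {"xyz": [0,0,0.1],"spin": 0}
    - {"xyz": [0,0,0.1],"spin": 0}
    - {"xyz": [0,0,0],"spin": 0}
    - {"xyz": [0,0,0],"spin": 0}
    - {"xyz": [0,0,0],"spin": 0}

```text
time: 10.3
tool_pos: [541.9, 49.8, 117.6]
tcp_rot: [3.141, 0.0, 1.563]
contact_force: [-0.1, 0.4, 0.2]
grip_width: 45.8
finger_force: 0.0
```

>>> jog_arm:
  targets:
    - {"xyz": [0,0,0],"spin": 0}
    - {"xyz": [0,0,0],"spin": 0}
    - {"xyz": [0,0,0],"spin": 0}
    - {"xyz": [0,0,0],"spin": 0}
    - {"xyz": [0,0,0],"spin": 0}
    - {"xyz": [0,0,0],"spin": 0}
    - {"xyz": [0,0,0],"spin": 0}
    - {"xyz": [0,0,0],"spin": 0}
    - {"xyz": [0,0,0],"spin": 0}
    - {"xyz": [0,0,0],"spin": 0}
  gripper: 0

```text
time: 11.55
tool_pos: [542.6, 49.8, 117.4]
tcp_rot: [3.139, 0.0, 1.563]
contact_force: [5.1, 0.6, -1.6]
grip_width: 10.7
finger_force: 30.0
```

>>> jog_arm:
  targets:
    - {"xyz": [0,0.02,-0.1],"spin": 0}
    - {"xyz": [0,0.02,-0.1],"spin": 0}
    - {"xyz": [0,0.025,-0.1],"spin": 0}
    - {"xyz": [0,0.025,-0.1],"spin": 0}
    - {"xyz": [0,0.035,-0.1],"spin": 0}
    - {"xyz": [0,0.035,-0.1],"spin": 0}
    - {"xyz": [0,0.04,-0.1],"spin": 0}
    - {"xyz": [0,0.04,-0.09],"spin": 0}
    - {"xyz": [0,0.05,-0.09],"spin": 0}
    - {"xyz": [0,0.05,-0.09],"spin": 0}

```text
time: 12.8
tool_pos: [570.1, 49.5, 194.2]
tcp_rot: [3.139, 0.0, 1.563]
contact_force: [10.2, -0.3, -8.4]
grip_width: 10.9
finger_force: 30.0
```

>>> jog_arm:
  targets:
    - {"xyz": [0,0.055,-0.09],"spin": 0}
    - {"xyz": [0,0.06,-0.09],"spin": 0}
    - {"xyz": [0,0.065,-0.085],"spin": 0}
    - {"xyz": [0,0.065,-0.08],"spin": 0}
    - {"xyz": [0,0.07,-0.08],"spin": 0}
    - {"xyz": [0,0.07,-0.08],"spin": 0}
    - {"xyz": [0,0.075,-0.075],"spin": 0}
    - {"xyz": [0,0.075,-0.07],"spin": 0}
    - {"xyz": [0,0.08,-0.07],"spin": 0}
    - {"xyz": [0,0.08,-0.065],"spin": 0}

```text
time: 14.05
tool_pos: [624.3, 49.1, 258.4]
tcp_rot: [-3.141, 0.0, 1.563]
contact_force: [-3.9, -2.1, 1.7]
grip_width: 11.1
finger_force: 30.0
```

>>> jog_arm:
  targets:
    - {"xyz": [0,0,0],"spin": 0}
    - {"xyz": [0,0,0],"spin": 0}
    - {"xyz": [0,0,0],"spin": 0}
    - {"xyz": [0,0,0],"spin": 0}
    - {"xyz": [0,0,0],"spin": 0}
    - {"xyz": [0,0,0],"spin": 0}
    - {"xyz": [0,0,0],"spin": 0}
    - {"xyz": [0,0,0],"spin": 0}
    - {"xyz": [0,0,0],"spin": 0}
    - {"xyz": [0,0,0],"spin": 0}

```text
time: 15.3
tool_pos: [623.8, 49.1, 258.0]
tcp_rot: [-3.141, 0.0, 1.563]
contact_force: [-3.8, -2.1, 4.8]
grip_width: 11.0
finger_force: 30.0
```

```bash
python3 - <<'E'
from plant import bot
import cv2
from h import *
a=bot.capture("scene");b=bot.capture("side")
cv2.imwrite("pics/m.png",np.hstack([cv2.resize(a[105:265,225:385],(400,400)),cv2.resize(b[100:260,230:390],(400,400))]))
E
```

```text
(no output)
```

View pics/m.png

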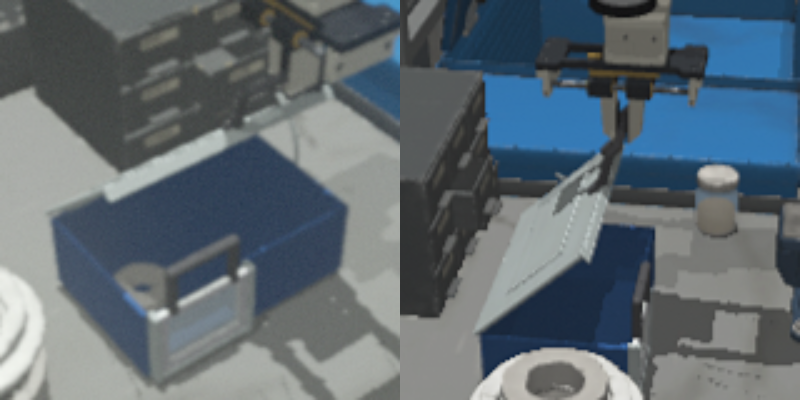

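The composite shows the lid raised by the gripped handle, with the sash shut and the jar untouched. From the travel (X 81, Z 140) the angle is ≈0.75 rad. Now easing it back to ≈0.56.

>>> jog_arm:
  targets:
    - {"xyz": [0,-0.03,0.03],"spin": 0}
    - {"xyz": [0,-0.05,0.05],"spin": 0}
    - {"xyz": [0,-0.06,0.05],"spin": 0}
    - {"xyz": [0,-0.06,0.06],"spin": 0}
    - {"xyz": [0,-0.06,0.06],"spin": 0}
    - {"xyz": [0,-0.05,0.05],"spin": 0}
    - {"xyz": [0,-0.04,0.04],"spin": 0}
    - {"xyz": [0,-0.03,0.03],"spin": 0}
    - {"xyz": [0,0,0],"spin": 0}
    - {"xyz": [0,0,0],"spin": 0}

```text
time: 16.65
tool_pos: [593.5, 49.4, 228.2]
tcp_rot: [-3.141, 0.0, 1.563]
contact_force: [-5.0, -1.6, 5.0]
grip_width: 10.9
finger_force: 30.0
```

>>> jog_arm:
  targets:
    - {"xyz": [0,0,0],"spin": 0}
    - {"xyz": [0,0,0],"spin": 0}
    - {"xyz": [0,0,0],"spin": 0}
    - {"xyz": [0,0,0],"spin": 0}
    - {"xyz": [0,0,0],"spin": 0}
    - {"xyz": [0,0,0],"spin": 0}
    - {"xyz": [0,0,0],"spin": 0}
    - {"xyz": [0,0,0],"spin": 0}
    - {"xyz": [0,0,0],"spin": 0}
    - {"xyz": [0,0,0],"spin": 0}

```text
time: 17.9
tool_pos: [593.5, 49.4, 228.2]
tcp_rot: [-3.141, 0.0, 1.563]
contact_force: [-5.3, -2.3, 4.6]
grip_width: 11.1
finger_force: 30.0
```

```bash
python3 - <<'E'
from plant import bot
import cv2
from h import *
a=bot.capture("scene");b=bot.capture("side")
cv2.imwrite("pics/e.png",np.hstack([cv2.resize(a[125:245,235:355],(400,400)),cv2.resize(b[140:260,250:370],(400,400))]))
o=bot.get_obs();print(o["tool_pos"],abs(o["dq"]).max(),o["finger_force"])
E
```

```text
[593.48920399  49.39508113 228.17666786] 0.0015274111876028447 29.99910145998001
```

View pics/e.png

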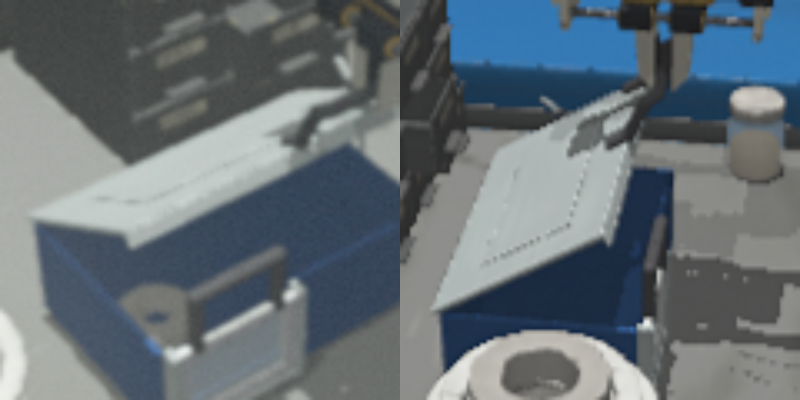

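The lid is held with its front-left corner at left panel (130,243) and right panel (608,240), and the sash is shut. One check of the angle from that corner, then hand in.

```bash
python3 - <<'E'
from plant import bot
from h import *
S=bot.get_calibration("scene");D=bot.get_calibration("side")
p,e=tri(ray(S,273.8,197.7),ray(D,312.2,211.9))
b,e2=tri(ray(S,245,190),ray(D,262,232.4))
t=np.arctan2(p[2]-104,762-p[0]);print(p,e,b,e2,t)
if 0.47<t<0.635: print(bot.close_job())
E
```

```text
[613.88750118 249.56573979 191.61788172] [1.8, 1.8] [759.16091239 245.88855198 106.51964167] [0.8, 0.8] 0.5341927645716411
the job is handed in; nothing more can be done
None
```

I handed the job in with the sash shut and the lid held still by its handle at about 0.55 rad (0.56 from arm travel, 0.53 from the cameras), after raising it to about 0.75 rad; no verdict came back.

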